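# Tip the cover plate out of its nest and lay it on the job sheet

### The job

The machined aluminium cover plate sits flush in the pocket of the blue fixture, with no room for fingers round it: press down the end of the plate at the fixture's notch so that its other end tips up, take it by the raised end and lift it out. Lay it flat, same face up, about the middle of the paper on the clipboard, and do not drop it. Leave the other things on the bench where they are.

Things in the scene. Friction and masses are not known exactly. Their poses are not given: they have to be found in the camera images.
- plate: bare aluminium cover plate, 80 (x) x 50 (y) x 12 (z) mm, about 0.13 kg (varies), with a dark round mark in the middle and four at the corners of its upper face. Origin at the centre of its underside, z up out of the marked face, x towards the end that tips up (away from the notch). At the start it lies level in the nest, underside 18 mm above the bench, top flush with the nest's top
- nest: blue fixture block bolted to the bench (does not move), 117 (x) x 89 (y) x 30 (z) mm; origin at the centre of its underside, z up. Its pocket, 83 x 53 mm, is centred on the origin. The -x end wall has a notch, 36 mm wide, open to the pocket, its yellow-marked floor 12 mm above the bench; the notch shows the end of the plate to press. The rest of the top is flat at 30 mm
- rocker (a joint): hidden see-saw floor under the plate, rad: 0 level, 0.35 fully tipped, notch end down. Axis along the nest's y at nest x = -10 mm, 24 mm above the bench (brass pins on the sides). Stiff friction, 0.04 N m: pressing the plate's last 10 mm takes 2 to 3.5 N; it stays where it is left. Fully tipped, the pressed end has sunk 10 mm
- raised_end (a point): point in the plate, mid-width and mid-thickness, 8 mm from the end that tips up; axes as the plate's. Fully tipped, that end of the plate stands proud of the nest's top, its lower edge by 5 mm and its upper edge by 17 mm, so the two long sides (50 mm apart) can be pinched there just above the nest's flat top
- clipboard: brown clipboard with a paper job sheet, fixed to the bench, 325 (x) x 230 (y) mm, board 3 mm thick; origin at the centre of its underside, z up, x towards the pale clip. The clip, 22 mm high, fills x from 94 to 160 mm and y within 52 mm of the middle
- sheet (a point): point on the upper face of the clipboard, 3 mm above the bench, at the middle of the paper that the clip leaves free (30 mm from the board's centre, away from the clip); axes as the clipboard's
- pliers: red-handled pliers, 173 x 57 x 12 mm, lying on the bench (bystander); origin at the centre of the underside
- bush_brass: brass bush, 41 mm diameter, 35 mm high (bystander); origin at the centre of the underside
- bush_bronze: bronze bush, 28 mm diameter, 26 mm high (bystander); origin at the centre of the underside
- marker_green: green marker pen, 136 x 19 x 20 mm, lying (bystander); origin at the centre of the underside
- flange_disc: grey flanged disc, 66 mm diameter, 20 mm high (bystander); origin at the centre of the underside
There are look-alikes about, which are no part of the job. There is more than one size of the plate; the job needs the larger.

How it is judged:
On the way, in this order (a step that is already met when the one before it is completed fails the run):
1. the plate is tipped up in its pocket by pressing the end at the notch (value of joint rocker above 0.25 rad and angle between plate's own z axis and vertical above 0.2 rad and horizontal distance between plate and nest below 0.02 m), for 0.2 s.
2. the plate is lifted out of the nest in the gripper (height (world z) of plate above 0.05 m and contact force between the fingers and plate above 0.5 N), for 0.1 s.
At the end, for the whole second after the job is handed in: the plate lies at rest on the clipboard, marked face up, level within 0.08 rad, its centre within 70 mm along and 60 mm across the board of the middle of the free paper (so that all of it is on the paper and clear of the clip), its underside within 6 mm of the board (x of plate in the frame of sheet between -0.07 and 0.07 m and y of plate in the frame of sheet between -0.06 and 0.06 m and z of plate in the frame of sheet below 0.006 m and angle between plate's own z axis and vertical below 0.08 rad and linear speed of plate below 0.01 m/s and contact force between plate and clipboard above 0.2 N); the robot touches nothing.
It fails at once if the plate is dropped: out of the fingers with its middle more than 80 mm above the bench (height (world z) of plate above 0.08 m and contact force between the fingers and plate below 0.05 N).
It fails at once if a bystander is moved by more than 30 mm (distance of any of pliers, bush_brass, bush_bronze, marker_green, flange_disc from where it was at the start of the episode above 0.03 m).
It also fails if it takes over 48 s, if anything falls off the work surface, if the arm or the gripper's body presses on something with over 40 N, if the wrist force passes 120 N, or if a joint passes its speed limit or range.

### The arm

A 7-joint arm with a two-finger parallel gripper is mounted at the origin on a cart in front of the work surface, level with it; the furniture and walls round the work are solid. World frame = base frame: x ahead of the robot, y to its left, z up, the work surface at z = 0. Lengths are in m, angles in rad, forces in N, time in s.
With the tool pointing down it reaches from about 0.4 to 0.85 m from the base axis. Payload 10.4 kg.
Tool frame: the origin (TCP) lies on the centre line of the jaws, within the pads' length; the fingertips stand 22 mm ahead of it and the grasp point (between the pads) lies 3 mm ahead of it (ctrl.tips_ahead is the distance from the TCP to the fingertips, in m); z points along the fingers, y is the line along which they close (so a half turn about z gives the same grasp; the last joint's range is limited). The gripper opens to 87 mm and grips with 3 to 60 N. Pads are 19 mm wide; open, the fingers measure 117 mm over their backs; the gripper's body (75 mm by 190 mm) begins 51 mm behind the grasp point.
Start: joints at [-0.023, 0.332, -0.065, 1.46, 0.022, 1.35, -0.088], TCP at [0.625, 0, 0.245] pointing down, gripper open.
Joint ranges: [-2.6, 2.6], [-0.5, 2.12], [-1.47, 1.34], [0.16, 2.42], [-1.27, 4.41], [0.06, 2.06], [-2.6, 2.6]. Speed limits (rad/s): [2.22, 2.22, 2.79, 2.79, 3.14, 3.14, 3.14].

### API

Orientations are given as [roll, pitch, yaw] about the fixed x, y, z axes, in that order (R = Rz(yaw) Ry(pitch) Rx(roll)).
In Python, from bench import ctrl, open_gripper, close, solver, observe, vision, ticket, outline_of, spot_point gives the robot as it stands. The module is installed in compiled form; this text tells all that it offers. Calls block until the motion is done:
- ctrl.move_pose(position, orientation): joint-space move of the TCP to a pose.
- ctrl.move_straight(position, attitude=None, speed=0.15, force_limit=None): straight line of the TCP; attitude=None keeps the orientation; speed is the mean speed in m/s. With force_limit (N) it stops when the force on the tool has changed by that much, and returns True; else False.
- ctrl.movej(angles): joint-space move.
- open_gripper() and close(f_grip=None): open the fingers fully, or close them until they stop; f_grip is the grip in N (None keeps the last).
- ctrl.pause(seconds).
- solver.inverse_kinematics(position, orientation): joint angles nearest the present ones, or None.
- observe(): the state.
- vision.capture(name): name is "scene" or "side" or "wrist"; returns (picture, depth): 384x512x3 uint8, blue, green, red; 384x512 float32, m along the optical axis (not along the pixel's ray), 0 where there is no reading.
- vision.camera_info(name): a dict with "mtx" (3x3 intrinsics, pixels), "dist_coeffs" ([k1, k2, p1, p2, k3] as OpenCV has them; the pictures are not rectified), "R" (3x3) and "t" (3): a world point X has camera coordinates R X + t. Camera axes: x right, y down, z forward; pixel columns grow to the right and rows downward; lengths in m; the calibration is good to about 2 mm. A picture is of the moment at which its call begins: read the wrist's pose just before it. camera_info takes no time and is no camera call; for the wrist camera it gives the pose at the moment of the call.
A pose or a line that the arm cannot do raises ctrl.Unreachable and nothing moves.
- ticket.job_done(): hands the job in; it is judged then, once.
Trained networks look in the newest picture that a camera, given by its name, has taken for a name from the list of things; names that differ only in an ending like _2 or _b are one class to them, and where a whole thing is asked for, a point or a joint stands for the part that bears it (a point fixed in the world has none). Each returns a list of dicts, best first, with "conf" (0 to 1); they miss things now and then, are a little off and sometimes report something else, mostly with a low value. They report only what shows in the picture. A call takes as long as a camera call. They do not tell look-alikes from the thing itself.
- outline_of(name, camera): "region" (384x512 bool, what is visible of it) and "box" ([left, top, right, bottom] in pixels, round what is visible of it).
- spot_point(name, camera): "centre" ([column, row] in pixels: a listed point, or the origin of a listed thing).
The state is a dict: "t": time; "q": joint angles; "joint_velocities": joint speeds; "tau": joint torques, N m; "tool_pos": TCP position; "tcp_rot": TCP orientation; "contact_force": force on the tool from outside, world axes, zero at the start; "wrist_torque": the same for the moment, N m; "finger_gap": finger opening in m; "grip_force": force on a finger pad.
Only numpy, scipy, OpenCV 4.12 (cv2) and the standard library are available. Lean on these libraries where they do the work, as an engineer would, in place of code of your own. Each camera call takes 0.05 s, during which the arm holds its last target. There are 200 camera calls.

## Working session

There is one attempt and no reset: what is moved stays moved. The work goes in short steps, each a Python script; the robot and the scene stay as the last script left them, time stands still between calls to the robot, and variables do not carry over. Pictures are saved under pics/ and viewed, at most 10 in all, crops included, and the job is handed in when it is done.

```bash
mkdir -p pics && cat > h.py <<'E'
import numpy as np, cv2
from bench import *
def cap(n):
    I=vision.camera_info(n); p,d=vision.capture(n); return p,d,I
def world(I,px,depth=None,z=None):
    px=np.atleast_2d(np.float64(px))
    u=cv2.undistortPoints(px[:,None],np.array(I["mtx"]),np.array(I["dist_coeffs"]))[:,0]
    r=np.c_[u,np.ones(len(u))]; R=np.array(I["R"]); t=np.array(I["t"])
    if depth is not None: return (r*np.atleast_1d(depth)[:,None]-t)@R
    c=-R.T@t; w=r@R
    return c+w*((z-c[2])/w[:,2])[:,None]
E
python3 - <<'E'
from h import *
for n in ["scene","wrist"]:
    p,d,I=cap(n); cv2.imwrite(f"pics/{n}0.png",p)
    for k,z in [("plate",.03),("nest",.03),("clipboard",.003),("sheet",.003),("raised_end",.024)]:
        for s in spot_point(k,n)[:3]: print(n,k,s["conf"],np.round(s["centre"]),world(I,s["centre"],z=z).round(3))
print(observe()["t"])
E
```

```text
scene plate 0.56 [240. 211.] [[0.478 0.038 0.03 ]]
scene plate 0.52 [224. 234.] [[0.445 0.183 0.03 ]]
scene nest 0.5 [245. 210.] [[0.468 0.02  0.03 ]]
scene clipboard 0.95 [286. 164.] [[ 0.534 -0.385  0.003]]
scene sheet 0.59 [286. 169.] [[ 0.508 -0.355  0.003]]
scene raised_end 0.58 [245. 216.] [[0.447 0.043 0.024]]
wrist plate 0.79 [141.  55.] [[0.491 0.149 0.03 ]]
wrist plate 0.64 [142. 171.] [[0.479 0.009 0.03 ]]
wrist nest 0.59 [148. 165.] [[0.487 0.016 0.03 ]]
wrist raised_end 0.88 [123. 151.] [[0.454 0.034 0.024]]
wrist raised_end 0.65 [136.  71.] [[0.482 0.132 0.024]]
0.6
```

View pics/scene0.png

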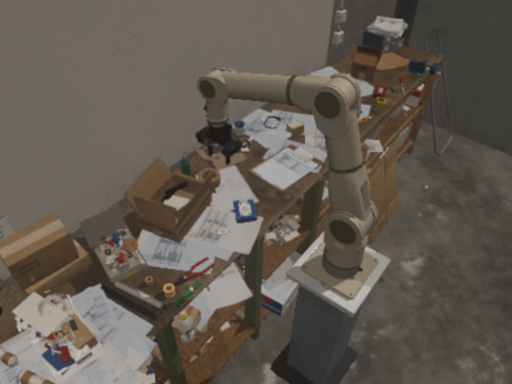

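View pics/wrist0.png

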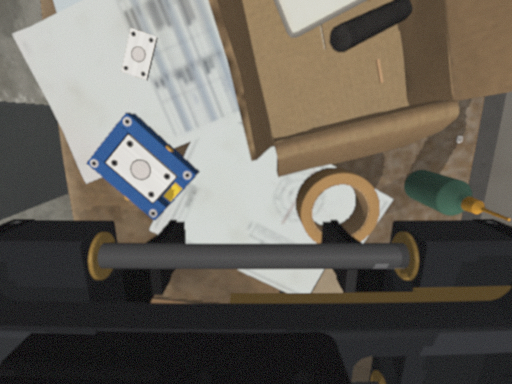

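The scene view shows the nest at about (245,210) and the clipboard at (286,167). The wrist view shows the nest with the larger plate at (142,168) and the notch, marked yellow, at lower right (173,192). The small look-alike plate is at (140,53). Next I'll measure the nest pose and check obstacle heights around it.

```bash
cat > m.py <<'E'
from h import *
def nest_pose(p,I,near):
    hsv=cv2.cvtColor(p,cv2.COLOR_BGR2HSV)
    m=cv2.inRange(hsv,(100,110,50),(130,255,255))
    n,l,st,c=cv2.connectedComponentsWithStats(m)
    k=min((k for k in range(1,n) if st[k,4]>300),key=lambda k:np.hypot(*(c[k]-near)))
    ys,xs=np.nonzero(l==k)
    pts=np.c_[xs,ys].astype(float)
    w=world(I,pts,z=.03)[:,:2]
    r=cv2.minAreaRect((w*1000).astype(np.float32))
    b=cv2.boundingRect(pts.astype(np.int32))
    y=cv2.inRange(hsv,(20,120,120),(35,255,255)); Y=np.argwhere(y)[:,::-1]
    Y=Y[(Y[:,0]>b[0])&(Y[:,0]<b[0]+b[2])&(Y[:,1]>b[1])&(Y[:,1]<b[1]+b[3])]
    yw=world(I,Y.astype(float),z=.012)[:,:2]
    return r,w,yw,Y
def plate_rect(p,I,z,near,lo=150):
    g=p.min(axis=2); m=(g>lo).astype(np.uint8)
    hsv=cv2.cvtColor(p,cv2.COLOR_BGR2HSV); 
    n,l,st,c=cv2.connectedComponentsWithStats(m)
    k=min((k for k in range(1,n) if st[k,4]>200),key=lambda k:np.hypot(*(c[k]-near)))
    ys,xs=np.nonzero(l==k)
    return cv2.minAreaRect((world(I,np.c_[xs,ys].astype(float),z=z)[:,:2]*1000).astype(np.float32)),st[k]
E
python3 - <<'E'
from m import *
p,d,I=cap("wrist")
r,w,yw,Y=nest_pose(p,I,(142,168)); print(r,np.median(yw,axis=0),len(Y),Y.mean(0))
print("plate",plate_rect(p,I,.03,(142,168)))
print("cam",-np.array(I["R"]).T@I["t"],np.array(I["R"]).round(2).tolist())
# height map
v,u=np.nonzero((d>0)); s=slice(None,None,3)
W=world(I,np.c_[u,v].astype(float),depth=d[v,u])
ok=v<215; W=W[ok]
gx=np.arange(.36,.84,.04); gy=np.arange(.28,-.16,-.04)
print("     ",gx.round(2))
for y in gy: print(round(y,2),[int(1000*W[q,2].max()) if (q:=(abs(W[:,0]-x)<.02)&(abs(W[:,1]-y)<.02)).any() else None for x in gx])
p,d,I=cap("side"); cv2.imwrite("pics/side0.png",p)
for k,z in [("clipboard",.003),("sheet",.003),("nest",.03)]:
    for s in spot_point(k,"side")[:3]: print(k,s["conf"],np.round(s["centre"]),world(I,s["centre"],z=z).round(3))
E
```

```text
((479.80609130859375, 13.910446166992188), (93.90670013427734, 114.54696655273438), 46.39595413208008) [ 0.51214174 -0.02449901] 150 [172.33333333 191.44666667]
plate (((477.45245361328125, 10.899749755859375), (50.311065673828125, 80.30391693115234), 46.54970169067383), array([ 106,  135,   70,   68, 2159], dtype=int32))
cam [0.62593071 0.06970948 0.38502351] [[1.0, 0.0, 0.0], [0.0, -0.97, 0.26], [0.0, -0.26, -0.97]]
      [0.36 0.4  0.44 0.48 0.52 0.56 0.6  0.64 0.68 0.72 0.76 0.8 ]
0.28 [None, None, None, None, None, None, None, None, None, None, None, None]
0.24 [2, 3, 4, 2, None, None, None, None, None, None, None, 3]
0.2 [5, 5, 5, 10, 5, 5, 100, 87, 91, 91, 97, 110]
0.16 [6, 5, 8, 10, 10, 5, 187, 120, 147, 147, 118, 112]
0.12 [5, 5, 10, 10, 5, 5, 188, 173, 146, 148, 59, 90]
0.08 [8, 8, 32, 32, 5, 6, 188, 188, 94, 100, 101, 101]
0.04 [10, 32, 32, 32, 32, 5, 4, 187, 101, 101, 100, 88]
0.0 [12, 31, 32, 32, 32, 32, 5, 69, 68, 51, 50, 49]
-0.04 [1, 2, 32, 32, 31, 4, 4, 4, 49, 50, 50, 50]
-0.08 [0, 1, 0, 0, 3, 3, 2, 3, 3, 2, 3, 2]
-0.12 [None, None, None, None, None, None, None, None, None, None, None, None]
-0.16 [None, None, None, None, None, None, None, None, None, None, None, None]
clipboard 0.84 [262. 148.] [[ 0.511 -0.363  0.003]]
sheet 0.66 [257. 150.] [[ 0.529 -0.342  0.003]]
sheet 0.62 [243. 319.] [[0.439 0.511 0.003]]
nest 0.56 [257. 203.] [[0.472 0.034 0.03 ]]
```

View pics/side0.png

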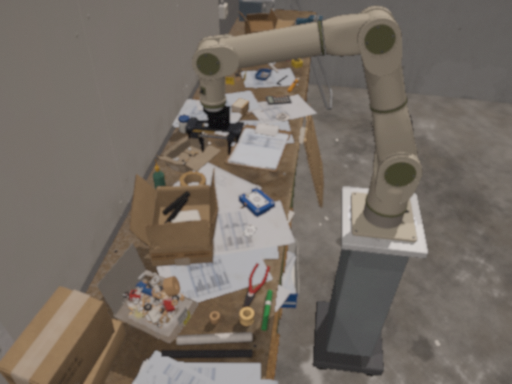

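The plate is at (0.4775, 0.011) with its +x axis at about 136.5°. I'll press with the fingers closed and lined up along the nest's x axis, which keeps the gripper body clear of the box.

```bash
cat > g.py <<'E'
from m import *
from scipy.spatial.transform import Rotation as Rn
C=np.array([.4775,.0109]); psi=np.deg2rad(136.5)
px=np.array([np.cos(psi),np.sin(psi),0]); py=np.array([-px[1],px[0],0]); ez=np.array([0,0,1.])
def att(z,y):
    x=np.cross(y,z); return Rn.from_matrix(np.c_[x,y,z]).as_euler('xyz')
def grasp_att(t,s=1): return att(np.sin(t)*px-np.cos(t)*ez, s*py)
E
python3 - <<'E'
from g import *
pa=[att(-ez,s*px) for s in(1,-1)]
P=np.r_[C,0]-.050*px
raised=np.r_[C,.04]+.033*px
for nm,pos,a in [("p+",P+.06*ez,pa[0]),("p-",P+.06*ez,pa[1]),("g+",raised,grasp_att(.35)),("g-",raised,grasp_att(.35,-1))]:
    print(nm,a.round(2),(q:=solver.inverse_kinematics(pos,a)) is not None and np.round(q,2))
a=pa[1]
close(10)
ctrl.move_pose(P+.14*ez,a)
print(observe()["finger_gap"],observe()["tool_pos"])
ctrl.move_straight(P+.058*ez,a,speed=.1)
hit=ctrl.move_straight(P+(.0195+ctrl.tips_ahead)*ez,a,speed=.03,force_limit=14)
o=observe();print(hit,o["tool_pos"],o["contact_force"],ctrl.tips_ahead)
ctrl.pause(.2)
ctrl.move_straight(P+.10*ez,a,speed=.1)
ctrl.move_pose(P-.02*px+.22*ez,[np.pi,0,0])
p,d,I=cap("wrist"); cv2.imwrite("pics/w1.png",p)
for k in("plate","raised_end","nest"): print(k,[(s["conf"],s["centre"]) for s in spot_point(k,"wrist")[:2]])
print(observe()["t"])
E
```

```text
p+ [-3.14  0.   -2.33] [ 0.28  0.31 -0.36  1.93  0.13  0.93  2.23]
p- [3.14 0.   0.81] [-0.06  0.28  0.02  1.95 -0.01  0.91 -0.8 ]
g+ [ 3.14  0.35 -0.76] [-0.17  0.39  0.2   1.92 -0.34  1.13 -2.12]
g- [ 3.14 -0.35  2.38] [ 0.18  0.4  -0.22  1.9  -0.18  1.11  0.89]
0.0002655402070183914 [ 0.51495734 -0.02322839  0.14106092]
False [ 0.51377893 -0.02353304  0.04147406] [ 0.89862551  0.26178757 -0.36195183] 0.022
plate [(0.95, [117.8, 212.7])]
raised_end [(0.93, [130.2, 217.0])]
nest []
6.6583
```

View pics/w1.png

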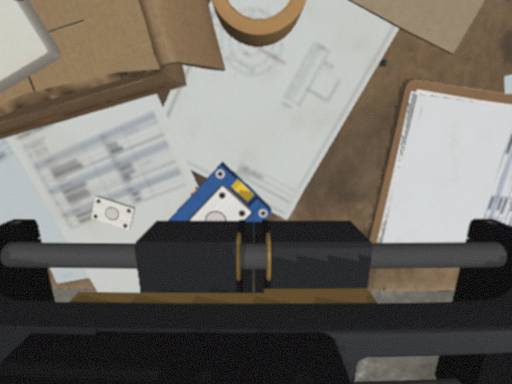

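The nest is half hidden behind the gripper at (215,210), so this view doesn't show whether the plate tipped. I'll move the camera to see the whole nest.

```bash
python3 - <<'E'
from g import *
ctrl.move_pose([.50,-.07,.245],[np.pi,0,np.pi/2])
p,d,I=cap("wrist"); cv2.imwrite("pics/w2.png",cv2.resize(p[:260],None,fx=1.5,fy=1.5))
S=[(s["conf"],s["centre"]) for s in spot_point("plate","wrist")[:2]];print(S)
for x in(-35,-20,0,20,35):   # depth along the plate x axis
    X=np.r_[C,.03]+x/1000*px+.012*py
    uv,_=cv2.projectPoints(X[None],cv2.Rodrigues(np.array(I["R"]))[0],np.array(I["t"]),np.array(I["mtx"]),np.array(I["dist_coeffs"]))
    u,v=np.round(uv.ravel()).astype(int); print(x,u,v,world(I,(u,v),depth=d[v,u]).round(4))
print(observe()["t"])
E
```

```text
[(0.77, [233.0, 110.5])]
-35 248 140 [[ 0.4946 -0.0213  0.0304]]
-20 239 132 [[ 0.4832 -0.0113  0.0306]]
0 228 121 [[0.4695 0.0023 0.0299]]
20 216 110 [[0.4547 0.0157 0.0288]]
35 207 101 [[0.4441 0.0264 0.0308]]
8.2
```

View pics/w2.png

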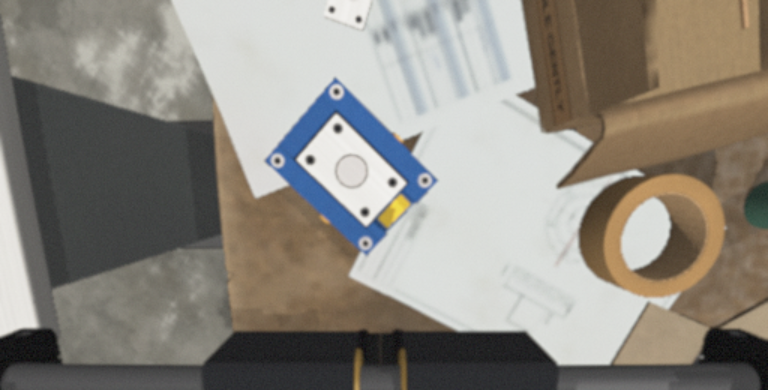

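The plate is still level, so the fingertips are slimmer than I assumed and came down in the notch beyond the plate's end. I'll press again further in, stopping on force.

```bash
python3 - <<'E'
from g import *
p,d,I=cap("wrist")
r,st=plate_rect(p,I,.03,(234,114)); print(r,st)
C=np.array(r[0])/1000; P=np.r_[C,0]-.038*px
a=att(-ez,-px)
ctrl.move_pose(P+.10*ez,a)
ctrl.move_straight(P+.056*ez,a,speed=.1)
for z in (.027,.024,.022,.0205,.019):
    hit=ctrl.move_straight(P+(z+ctrl.tips_ahead)*ez,a,speed=.03,force_limit=14)
    o=observe();print(z,hit,np.round(o["tool_pos"],4),np.round(o["contact_force"],2))
    if hit: break
ctrl.pause(.2)
ctrl.move_straight(P+.10*ez,a,speed=.1)
ctrl.move_pose([.50,-.07,.245],[np.pi,0,np.pi/2])
p,d,I=cap("wrist"); cv2.imwrite("pics/w3.png",cv2.resize(p[:260],None,fx=1.5,fy=1.5))
for x in(-35,-20,0,20,35):
    X=np.r_[C,.03]+x/1000*px+.012*py
    uv,_=cv2.projectPoints(X[None],cv2.Rodrigues(np.array(I["R"]))[0],np.array(I["t"]),np.array(I["mtx"]),np.array(I["dist_coeffs"]))
    u,v=np.round(uv.ravel()).astype(int); print(x,u,v,world(I,(u,v),depth=d[v,u]).round(4))
# plane + outline of plate via network
o=outline_of("plate","wrist")[0]; m=o["region"]&(d>0); v,u=np.nonzero(cv2.erode(m.astype(np.uint8),np.ones((3,3))))
W=world(I,np.c_[u,v].astype(float),depth=d[v,u]); L=(W-np.r_[C,0])
A=np.c_[L@px,L@py,np.ones(len(L))]; c,*_=np.linalg.lstsq(A,L[:,2],rcond=None); print(o["conf"],o["box"],"slope",c, "ext x",np.percentile(L@px,[0,1,50,99,100]),"y",np.percentile(L@py,[0,1,50,99,100]))
print(observe()["t"])
E
```

```text
((477.2369384765625, 10.751598358154297), (50.301910400390625, 81.20886993408203), 46.21083450317383) [ 198   76   73   75 2602]
0.027 False [ 0.5053 -0.0155  0.0494] [ 1.66 -1.28  1.53]
0.024 False [ 0.505  -0.0155  0.046 ] [ 2.28 -1.81  2.08]
0.022 False [ 0.505  -0.0154  0.0444] [ 0.66 -1.03  6.99]
0.0205 False [ 0.5052 -0.0154  0.0439] [-4.87 -2.62 20.32]
0.019 False [ 0.506  -0.0156  0.0434] [-6.6  -2.21 29.6 ]
-35 248 141 [[ 0.4937 -0.0226  0.0223]]
-20 240 133 [[ 0.4836 -0.0123  0.0261]]
0 228 121 [[0.4695 0.0026 0.0357]]
20 216 110 [[0.4557 0.0155 0.041 ]]
35 207 101 [[0.4464 0.0254 0.0478]]
0.96 [196.0, 75.6, 271.3, 148.5] slope [0.35462009 0.00267027 0.03420648] ext x [-0.04030475 -0.03885308  0.00117027  0.03568792  0.03685731] y [-0.02501335 -0.02388364 -0.00072163  0.02316553  0.02430831]
12.9333
```

View pics/w3.png

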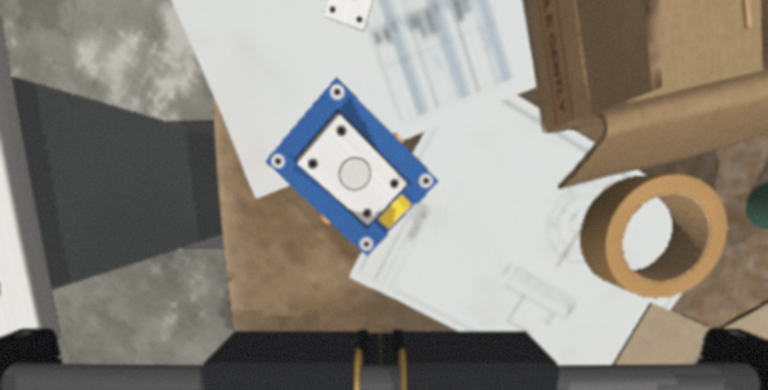

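The plate is tipped: the depth slope along it is 0.355, and its upper edge stands at about 47 mm. Next I'll grasp it with the tool tilted to match, then lift.

```bash
python3 - <<'E'
from g import *
C=np.array([.47724,.01075]); t=.345
a=grasp_att(t,-1); tz=np.sin(t)*px-np.cos(t)*ez
tip=np.r_[C,0]+.0329*px+.0352*ez
T=tip-ctrl.tips_ahead*tz
open_gripper()
ctrl.move_pose(T-.06*tz,a)
print(ctrl.move_straight(T,a,speed=.06,force_limit=10),np.round(observe()["tool_pos"]-T,4))
close(45); o=observe(); print(o["finger_gap"],o["grip_force"])
ctrl.move_straight(T+.06*ez,a,speed=.06)
o=observe(); print(o["finger_gap"],o["grip_force"],o["tool_pos"],o["t"])
p,d,I=cap("side"); 
for k,z in [("clipboard",0),("sheet",.003)]: print(k,[(s["conf"],s["centre"],world(I,s["centre"],z=z)[0].round(3)) for s in spot_point(k,"side")[:2]])
o=outline_of("clipboard","side")[0]; v,u=np.nonzero(o["region"]); print(o["conf"],cv2.minAreaRect((1000*world(I,np.c_[u,v].astype(float),z=.003)[:,:2]).astype(np.float32)))
E
```

```text
False [ 0.0004 -0.0001  0.0003]
0.049353589538595706 44.99874293804169
0.049280331425476026 44.99806523323059 [0.45852906 0.02828413 0.11553484] 18.325
clipboard [(0.76, [262.3, 145.7], array([ 0.51 , -0.382,  0.   ]))]
sheet [(0.83, [256.9, 149.0], array([ 0.53 , -0.348,  0.003]))]
0.84 ((521.193359375, -366.9180908203125), (364.2129821777344, 213.35267639160156), 61.106590270996094)
```

The plate is held (gap 49.3 mm) and lifted. I'll carry it over to look at the clipboard from the wrist camera.

```bash
python3 - <<'E'
from g import *
o=observe(); p0=np.array(o["tool_pos"]); 
ctrl.move_straight(p0+[0.02,-.02,.11],speed=.12)
best=None
for yaw in (np.pi/2,0,np.pi,-np.pi/2):
    q=[solver.inverse_kinematics([.52,-.36,z],[np.pi,0,yaw]) for z in(.24,.03)]
    print(round(yaw,2),[x if x is None else np.round(x,2) for x in q])
ctrl.move_pose([.54,-.36,.26],[np.pi,0,np.pi/2])
p,d,I=cap("wrist"); cv2.imwrite("pics/w4.png",p)
for k in("clipboard","sheet"): print(k,[(s["conf"],s["centre"],world(I,s["centre"],z=.003)[0].round(3)) for s in spot_point(k,"wrist")[:2]])
o=observe(); print(o["finger_gap"],o["grip_force"],o["tool_pos"],o["t"])
E
```

```text
1.57 [array([ 0.31,  0.35,  0.29,  1.46, -0.1 ,  1.34,  0.61]), array([ 0.33,  0.55,  0.27,  1.66, -0.17,  0.95,  0.65])]
0 [array([ 0.21,  0.36,  0.43,  1.47, -0.15,  1.34, -0.93]), array([ 0.19,  0.58,  0.45,  1.67, -0.29,  0.96, -0.83])]
3.14 [array([ 0.44,  0.35,  0.12,  1.45, -0.04,  1.34,  2.13]), array([ 0.48,  0.54,  0.08,  1.65, -0.05,  0.95,  2.14])]
-1.57 [array([-0.25,  0.58,  1.16,  1.49, -0.54,  1.42, -2.22]), array([-0.25,  0.91,  1.15,  1.69, -0.9 ,  1.17, -1.99])]
clipboard [(0.74, [239.6, 182.4], array([ 0.522, -0.373,  0.003]))]
sheet [(0.73, [243.9, 163.0], array([ 0.529, -0.344,  0.003]))]
0.04906086993520506 44.99835133552551 [ 0.54061977 -0.35854765  0.25983875] 21.1667
```

View pics/w4.png

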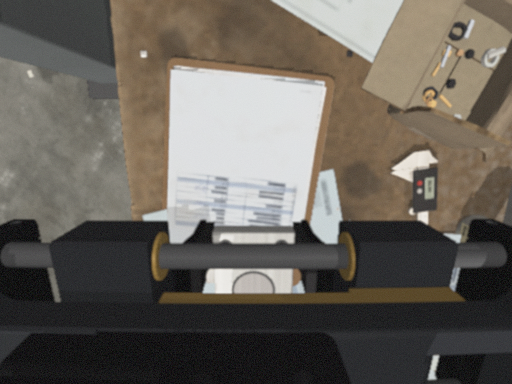

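The wrist view shows the plate level in the jaws with its marked face up (central mark near (253,283)). The clipboard's free end is at row ~68, around (252,68), and the clip is on the -y side. The sheet point agrees with the side camera at about (0.529, -0.344). Now I'll place the plate.

```bash
python3 - <<'E'
from g import *
I=vision.camera_info("wrist"); E=world(I,[(170,64),(332,78)],z=.003); print(E.round(3), "sheet est", E.mean(0)-.1325*np.array([E[0,1]-E[1,1],E[1,0]-E[0,0],0])/.23)
a=[np.pi,0,np.pi/2]; T=np.array([.529,-.312,0])
ctrl.move_straight(T+.10*ez,a,speed=.15)
ctrl.move_straight(T+.045*ez,a,speed=.06)
hit=ctrl.move_straight(T+.0275*ez,a,speed=.025,force_limit=6)
o=observe(); print(hit,o["tool_pos"],o["contact_force"],o["wrist_torque"],o["t"])
E
```

```text
[[ 0.429 -0.211  0.003]
 [ 0.649 -0.228  0.003]] sheet est [ 0.52923684 -0.34632154  0.003     ]
True [ 0.52871796 -0.31180881  0.02762823] [-1.52639865  0.29414363  6.50061345] [ 0.06681678  0.13711786 -0.00239979] 24.175
```

Contact came at the expected height. Releasing now.

```bash
python3 - <<'E'
from g import *
o=observe(); p0=np.array(o["tool_pos"]); a=[np.pi,0,np.pi/2]
open_gripper(); ctrl.pause(.2)
ctrl.move_straight(p0+.06*ez,a,speed=.06)
ctrl.move_pose([.53,-.44,.27],a)
p,d,I=cap("wrist"); cv2.imwrite("pics/w5.png",p)
print([(s["conf"],s["centre"],world(I,s["centre"],z=.003)[0].round(3)) for s in spot_point("plate","wrist")[:2]])
O=outline_of("plate","wrist")[0]; m=cv2.erode(O["region"].astype(np.uint8),np.ones((3,3)))>0; v,u=np.nonzero(m&(d>0))
W=world(I,np.c_[u,v].astype(float),depth=d[v,u]); print(O["conf"],np.linalg.lstsq(np.c_[W[:,:2]-W[:,:2].mean(0),np.ones(len(W))],W[:,2],rcond=None)[0],W.mean(0),observe()["t"])
E
```

```text
[(0.95, [250.1, 106.6], array([ 0.527, -0.346,  0.003]))]
0.83 [-0.00015256 -0.00316085  0.01554445] [ 0.52988654 -0.34423932  0.01554445] 27.4917
```

View pics/w5.png

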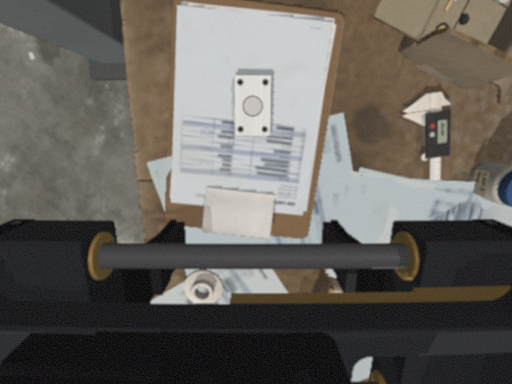

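The plate lies flat with its marked face up at (252,105), mid-paper. It is clear of the clip at (240,210), and its top is at 15.5 mm.

```bash
python3 -c "
from bench import *
print(ticket.job_done())"
```

```text
the job is handed in; nothing more can be done
None
```

I handed the job in at about 27.5 s: the plate was tipped at the notch (on the second press, as the first missed the plate's end), lifted by its raised end, and measured level, marked face up, within a few mm of the middle of the paper; no verdict came back.

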